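Take the parcel scanner from its stand and aim it at the label

ROBOT

A 7-joint arm with a two-finger parallel gripper is mounted at the origin on the work surface. World frame = base frame: x ahead of the robot, y to its left, z up, the work surface at z = 0. Lengths are in mm, angles in rad, forces in N, time in s.
With the tool pointing down it reaches from about 400 to 875 mm from the base axis. Payload 4.4 kg.
Tool frame: the origin (TCP) lies midway between the tips of the shut fingers; the grasp point (between the pads) lies 19 mm behind it; z points along the fingers, y is the line along which they close (so a half turn about z gives the same grasp; the last joint's range is limited). The gripper opens to 85 mm and grips with 20 to 120 N. Pads are 22 mm wide; open, the fingers measure 114 mm over their backs; the gripper's body (76 mm by 85 mm) begins 54 mm behind the grasp point. The pads swing forward as they close: fully open they stand 13 mm farther back than shut.
Start: joints at [-1.254, 0.628, 0.038, 1.517, -0.027, 0.996, -0.02], TCP at [242.765, 602.978, 231.313] pointing down, gripper open.
Joint ranges: [-3.06, 3.06], [-0.37, 2.12], [-1.25, 1.32], [0.18, 2.47], [-1.1, 4.24], [0.23, 1.98], [-2.94, 2.94]. Speed limits (rad/s): [2.57, 2.57, 3.14, 3.14, 3.14, 3.14, 3.14].

INTERFACE

Orientations are given as [roll, pitch, yaw] about the fixed x, y, z axes, in that order (R = Rz(yaw) Ry(pitch) Rx(roll)).
In Python, from cell import readout, optics, order gives the robot as it stands.
- The arm moves only by the shell command python3 -m jog 'ROWS'. ROWS is a JSON object of lists of equal length, an entry for each row: "claw": the opening, from 0 (shut) to 1 (fully open); "xyz": the shift along the tool's x, y, z each as a share of 0.1 m, from -1 to 1, a list of three; "twist": the turn, a rotation vector about the tool's x, y, z each as a share of 180 degrees, from -1 to 1, a list of three. A call has 1 to 12 rows; each row shifts and turns the commanded pose from where the row before left it, along the tool's axes as they then stand; what a row does not reach is not made up. A row lasts 1/8 s, in which the tool goes at most 62.5 mm and 10.7 degrees, less where a joint would pass 70% of its speed; a pose out of reach is approached as far as the arm can. A call with a number of a shift or a turn outside -1 to 1 is refused whole. A call with a gripper value outside its range is refused whole. The fingers move at their own pace and stop on an object; the grip force is fixed at half the most. Time passes only in rows, so rows that do not move let the fingers close. It gives the time, the measured TCP pose, the force, the opening and the grip force at its end, in the units of the state.
- readout.read_state(): the state, without advancing time (a new reading comes with each control period).
- optics.get_image(name): name is "scene" or "top" or "wrist"; returns a dict with "color" (384x512x3 uint8, red, green, blue), "fovy" (degrees; the focal length in pixels is half the picture's height over the tangent of half this angle, whatever the lens; pixels are square), "cx", "cy" (the principal point, pixels), "k1" (the pictures are not rectified: a ray, as slopes to the right and down, at radius r is drawn at 1 + k1 r^2 times it, then the intrinsics apply), "view" (4x4, takes a point from world to camera coordinates). Camera axes: x right, y up, looking along -z (the intrinsics and any distortion apply to the point x, -y, -z); pixel columns grow to the right and rows downward; lengths in mm; the calibration is good to about 2 mm. A picture is of the moment at which its call begins. There is no depth.
- order.finish_job(): hands the job in; it is judged then, once.
Trained networks look in the newest picture that a camera, given by its name, has taken for a name from the list of things; names that differ only in an ending like _2 or _b are one class to them, and where a whole thing is asked for, a point or a joint stands for the part that bears it (a point fixed in the world has none). Each returns a list of dicts, best first, with "score" (0 to 1); they miss things now and then, are a little off and sometimes report something else, mostly with a low value. They report only what shows in the picture. A call takes as long as a camera call. They do not tell look-alikes from the thing itself.
- optics.boxes_of(camera, label): "rect" ([left, top, width, height] in pixels, round what is visible of it).
The state is a dict: "clock": time; "qpos": joint angles; "qd": joint speeds; "tau": joint torques, N m; "eef_pos": TCP position; "tool_rot": TCP orientation; "force": force on the tool from outside, world axes, zero at the start; "torque": the same for the moment, N m; "width": finger opening in mm; "gripper_force": force on a finger pad.
Only numpy, scipy, OpenCV 4.12 (cv2) and the standard library are available. Lean on these libraries where they do the work, as an engineer would, in place of code of your own. Each camera call takes 0.05 s, during which the arm holds its last target. There are 200 camera calls.

TASK

Draw the cordless barcode scanner up out of its charging stand, turn it nose-down and hold it in the air about a hand's breadth (100 mm) above the parcel's label, with its window looking down at the middle of the barcode (leaning up to 35 degrees off straight down is fine, as one does against glare) and its scan line lying along the barcode, so that it crosses all the bars. It reads by itself, so no trigger is pulled: finish while still holding it there, still and touching nothing else. Do not let the scanner touch the parcel or the desk, and do not push the parcel, the tape, the brush or the bracket about.

Things in the scene. Friction and masses are not known exactly. Their poses are not given: they have to be found in the camera images.
- scanner: Grey gun-shaped cordless scanner, 166 mm tall, 0.16-0.26 kg, upright in the stand. Origin mid-head on the handle's centreline, 21 mm under the head's flat top; x = beam, out of the window; z = out of the head's top; y = across, parallel to the flat scan line. Grip the head from above on its flat sides: 46 mm wide (y), 42 high, x -30 to +18. Centre of mass 16 mm ahead of, 28 mm below the origin.
- window (a point): Middle of the scanner's window, on the front of the nose, 72 mm from the scanner's origin along its x. Axes as the scanner's: x = beam. The nose widens from the head to 64 mm wide by 46 mm high between x = 18 and 72 mm of the scanner; it is too wide a place to grip well.
- handle_foot (a point): Middle of the handle's bottom end, 145 mm below the scanner's origin along its z. Axes as the scanner's. The handle is 38 mm (x) by 34 mm (y), running from the head's underside (z = -21 mm of the scanner) to here, with a small trigger at its front just under the head.
- stand: Black charging stand, fixed. Origin on the desk under the pocket's middle; x is where the scanner's nose looks, z up. Foot plate 125 x 100 x 14 mm; upright pocket 53 x 49 mm outside, 41 (x) x 37 (y) inside, floor at z = 14 mm, open rim at 94. The handle stands 80 mm deep in it with 1.5 mm play each side: draw it straight up more than 80 mm.
- parcel: Closed cardboard carton lying flat on the desk, 200 mm (its x) by 280 mm (its y) by 70 mm high, about 1.2 kg, with a strip of brown tape along its y. Origin: middle of its underside. Not fixed.
- label (a point): Middle of the barcode on the white label (70 by 110 mm) on the parcel's top, 71 mm above the desk, at x = 45 mm, y = 20 mm of the parcel. Axes as the parcel's: y runs along the barcode, which is 76 mm long, crossing its bars; the bars are 44 mm long, along x; z is up out of the label.
- tape: Bystander: roll of brown packing tape lying flat, 104 mm across, 48 mm high. Origin: middle of its underside.
- brush: Bystander: wooden hand brush lying bristles down, 170 by 50 mm, 46 mm high. Origin: middle of its underside.
- bracket: Bystander: dark steel angle bracket, 30 mm wide, one leg 150 mm flat on the desk, the other 100 mm upright. Origin: on the desk, middle of the flat leg.
Not all that is in view belongs to the job. What is shaped like the scanner but yellow is not meant.

How it is judged:
By the outcome, as a careful person would: the job done as asked, in the order asked, and still so for the second after the job is handed in, while the arm keeps its last pose, push and grip.
It also fails if it takes over 38 s, if anything falls off the work surface, if the arm or the gripper's body presses on something with over 40 N, if the wrist force passes 120 N, or if a joint passes its speed limit or range.

## Working session

There is one attempt and no reset: what is moved stays moved. The work goes in short steps, Python scripts to look and compute and a shell command to move; the robot and the scene stay as the last step left them, time stands still between calls to the robot, and variables do not carry over. Pictures are saved under pics/ and viewed, at most 10 in all, crops included, and the job is handed in when it is done.

```bash
mkdir -p pics
cat > h.py <<'E'
import numpy as np, cv2
from cell import readout, optics, order
def grab(n):
    im=optics.get_image(n); return im
def save(im,f): cv2.imwrite('pics/'+f,cv2.cvtColor(im['color'],cv2.COLOR_RGB2BGR))
def K(im):
    f=im['color'].shape[0]/2/np.tan(np.radians(im['fovy'])/2)
    return np.array([[f,0,im['cx']],[0,f,im['cy']],[0,0,1.]]),np.array([im['k1'],0,0,0.])
def ray(im,uv):
    k,d=K(im); p=cv2.undistortPoints(np.array(uv,float).reshape(-1,1,2),k,d).reshape(-1,2)
    V=np.array(im['view']); R=V[:3,:3]; c=-R.T@V[:3,3]
    return c,np.c_[p[:,0],-p[:,1],-np.ones(len(p))]@R
def atz(im,uv,z):
    c,r=ray(im,uv); return c+r*((z-c[2])/r[:,2])[:,None]
def proj(im,P):
    V=np.array(im['view']); P=np.atleast_2d(P)@V[:3,:3].T+V[:3,3]; P=P*[1,-1,-1]
    k,d=K(im); return cv2.projectPoints(P,np.zeros(3),np.zeros(3),k,d)[0].reshape(-1,2)
E
python3 - <<'E'
from h import *
a=[]
for n in ['scene','top']:
    im=grab(n); c=ray(im,[[0,0]])[0]; print(n,c.round(),im['fovy'],im['k1'])
    for l in ['scanner','stand','parcel','label','tape','brush','bracket']:
        print(l,[(r['rect'],round(r['score'],2)) for r in optics.boxes_of(n,l)][:3])
    a.append(cv2.cvtColor(im['color'],cv2.COLOR_RGB2BGR)); cv2.imwrite('pics/%s0.png'%n,a[-1])
print(readout.read_state())
E
```

```text
scene [ 910. -371.  843.] 52.710513546476434 -0.04462273793496551
scanner [([211.6, 136.0, 46.9, 70.9], 0.77), ([223.4, 88.0, 38.7, 52.4], 0.68), ([296.8, 81.7, 28.1, 49.8], 0.68)]
stand [([258.7, 146.8, 53.7, 50.3], 0.96)]
parcel [([99.9, 200.3, 153.0, 144.4], 0.77)]
label [([95.5, 198.5, 152.5, 146.6], 0.62)]
tape [([292.6, 258.3, 47.8, 50.2], 0.63)]
brush [([346.2, 186.7, 60.9, 46.5], 0.61)]
bracket [([176.5, 348.5, 78.9, 32.3], 0.75)]
top [ 441.   60. 1464.] 43.858928682535606 -0.19778218718802637
scanner [([109.6, 204.7, 40.2, 35.5], 0.97), ([179.4, 177.1, 24.0, 43.4], 0.89), ([164.4, 253.2, 40.8, 25.5], 0.87)]
stand [([174.5, 185.1, 37.5, 44.1], 0.77)]
parcel [([277.9, 161.2, 100.0, 75.3], 0.77)]
label [([277.8, 165.4, 99.5, 72.3], 0.92)]
tape [([247.9, 104.9, 34.5, 36.3], 0.61)]
brush [([149.2, 109.8, 56.9, 26.1], 0.75)]
bracket [([327.0, 120.9, 60.1, 20.1], 0.87)]
{'clock': 0.8, 'qpos': array([-1.25378506,  0.6283587 ,  0.03849888,  1.51738273, -0.02703798,
        0.99629667, -0.01998812]), 'qd': array([-0.00040754, -0.00023761, -0.00036611, -0.00117908,  0.00032701,
        0.00243192,  0.00167639]), 'tau': array([ 1.02458487e-04, -5.63211787e+01,  1.22563899e+00, -1.93781161e+01,
        1.10495547e-02,  1.25850445e-03,  1.85786388e-05]), 'eef_pos': array([242.76813842, 602.99314635, 231.3457153 ]), 'tool_rot': array([ 3.14152135e+00, -7.24554875e-05,  2.75874892e+00]), 'force': array([ 0.04374027, -1.00687675,  0.46386326]), 'torque': array([ 0.00821222, -0.00771664,  0.01750907]), 'gripper_force': 0.0, 'width': 85.5300140946324}
```

View pics/scene0.png

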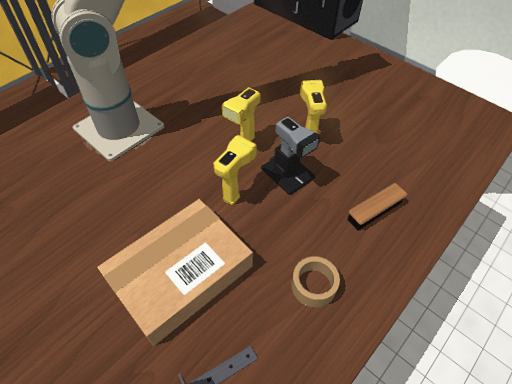

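View pics/top0.png

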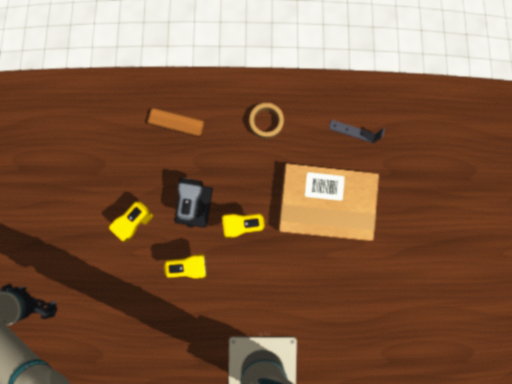

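Run:
```python
from h import *
t=cv2.imread('pics/top0.png'); s=cv2.imread('pics/scene0.png')
f=lambda i,x,y,w,h,k:cv2.resize(i[y:y+h,x:x+w],None,fx=k,fy=k,interpolation=cv2.INTER_CUBIC)
A=f(t,160,165,70,70,5); 
B=f(t,272,155,112,90,3.5)[:350,:390]
B=cv2.copyMakeBorder(B,0,350-B.shape[0],0,0,cv2.BORDER_CONSTANT)
C=f(s,250,95,80,50,0) if 0 else None
cv2.imwrite('pics/m1.png',np.hstack([A,B]))
cv2.imwrite('pics/m2.png',f(s,250,105,80,100,6)[:600])
```

```text
(no output)
```

View pics/m1.png

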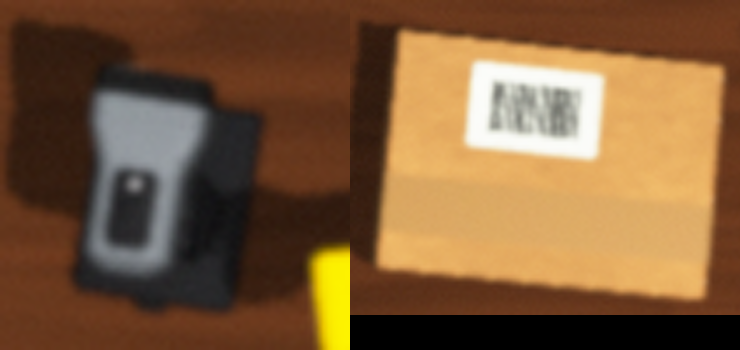

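View pics/m2.png

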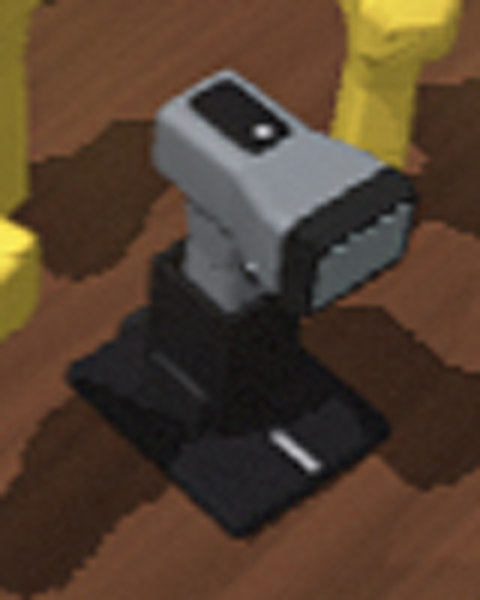

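Run:
```python
from h import *
im=grab('top')
m=lambda X,Y:[160+(X+.5)/5-.5,165+(Y+.5)/5-.5]
P=atz(im,[m(127,273),m(156,76),m(135.5,215),m(100,68),m(212,85),m(118,210),m(157,210)],181).round(1); print(P)
d=P[1]-P[0]; print(np.degrees(np.arctan2(d[1],d[0]))); d=P[3]-P[4]; print('y',np.degrees(np.arctan2(-d[0],d[1])),np.linalg.norm(d))
m=lambda X,Y:[272+(X+.5)/3.5-.5,155+(Y+.5)/3.5-.5]
P=atz(im,[m(123,60),m(254,73),m(248,160),m(115,147)],71); print(P.round(1),P.mean(0)); 
d=P[0]+P[3]-P[1]-P[2];print('yaw',np.degrees(np.arctan2(-d[0],d[1])),np.linalg.norm(d)/2)
P=atz(im,[m(49,30),m(373,65),m(355,299),m(27,268)],70); print(P.round(1),P.mean(0)); 
d=P[0]+P[3]-P[1]-P[2];print('yaw',np.degrees(np.arctan2(-d[0],d[1])),np.linalg.norm(d)/2)
from scipy.spatial.transform import Rotation as R
s=readout.read_state();print(R.from_euler('xyz',s['tool_rot']).as_matrix().round(3))
w=grab('wrist');V=np.array(w['view']);print(w['fovy'],w['cx'],w['cy'],w['k1']);c=-V[:3,:3].T@V[:3,3];print(c,V[:3,:3].round(2))
```

```text
[[455.1 220.3 181. ]
 [561.9 206.8 181. ]
 [486.5 216.3 181. ]
 [565.8 237.4 181. ]
 [557.4 176.3 181. ]
 [489.  225.9 181. ]
 [489.3 204.7 181. ]]
-7.204236180221621
y -7.827926084802471 61.6747111870011
[[ 600.8 -121.8   71. ]
 [ 591.6 -233.9   71. ]
 [ 517.7 -228.6   71. ]
 [ 527.2 -115.3   71. ]] [ 559.34803985 -174.90280573   71.        ]
yaw -4.739193947339165 113.09668003840167
[[ 625.4  -59.1   70. ]
 [ 600.5 -338.2   70. ]
 [ 400.9 -321.9   70. ]
 [ 425.1  -42.3   70. ]] [ 512.94702248 -190.3460123    70.        ]
yaw -5.02622425076928 280.4251007612376
[[-0.928  0.374 -0.   ]
 [ 0.374  0.928  0.   ]
 [ 0.     0.    -1.   ]]
67.5917376353004 258.77584600691637 193.16023044149048 -0.06523535905274935
[167.78707405 632.94365351 373.13519813] [[ 0.37  0.93 -0.  ]
 [-0.88  0.35 -0.32]
 [-0.29  0.12  0.95]]
```

```bash
python3 -m jog '{"claw":[1,1,1,1,1,1,1,1,1,1,1,1],"xyz":[[0,0,-0.3],[0,0,-0.29],[-0.29,-0.35,0],[-0.29,-0.35,0],[-0.29,-0.35,0],[-0.29,-0.35,0],[-0.29,-0.35,0],[-0.29,-0.35,0],[-0.29,-0.35,0],[-0.29,-0.35,0],[-0.29,-0.35,0],[-0.29,-0.35,0]],"twist":[[0,0,-0.04],[0,0,-0.04],[0,0,0],[0,0,0],[0,0,0],[0,0,0],[0,0,0],[0,0,0],[0,0,0],[0,0,0],[0,0,0],[0,0,0]]}'
python3 - <<'E'
from h import *
s=readout.read_state();print(s['qpos'].round(3),s['eef_pos'],s['tool_rot'])
im=grab('wrist');save(im,'w1.png');print(optics.boxes_of('wrist','scanner'))
print(proj(im,[[487,216,180]]))
E
```

```text
clock: 2.4
eef_pos: [485.1, 216.7, 290.5]
tool_rot: [3.141, 0.0, 3.01]
force: [0.4, 0.9, 0.3]
width: 85.2
gripper_force: 0.0
[-0.5    0.391  0.038  1.771 -0.018  0.979  0.985] [485.11604874 216.72847322 290.53871909] [3.14118152e+00 4.52183765e-04 3.01018944e+00]
[{'rect': [50.1, 121.0, 118.7, 76.3], 'score': 0.94}, {'rect': [173.3, 1.5, 137.6, 63.2], 'score': 0.78}, {'rect': [230.1, 154.4, 63.0, 112.1], 'score': 0.7}, {'rect': [342.9, 64.0, 138.9, 122.4], 'score': 0.64}]
[[258.67181978 191.93312709]]
```

View pics/w1.png

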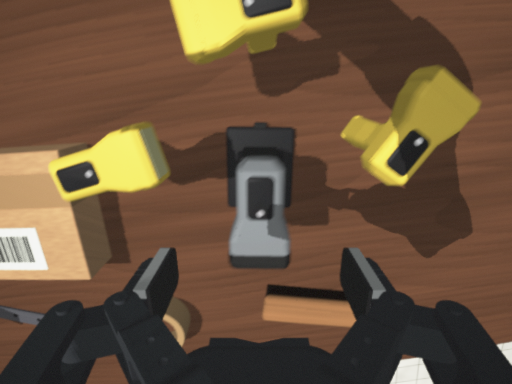

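Run:
```python
from h import *
im=grab('wrist')
I=im['color'].astype(int); g=(abs(I[...,0]-I[...,2])<25)&(I.sum(2)>240); g[:150]=0;g[275:]=0;g[:,:225]=0;g[:,298:]=0
for r in range(152,272,6):
    c=np.where(g[r])[0]
    if len(c)>5:
        p=atz(im,[[c[0]-.5,r],[c[-1]+.5,r]],180); print(r,c[0],c[-1],p[0].round(1),p[1].round(1),p.mean(0).round(1),np.linalg.norm(p[0]-p[1]).round(1))
```

```text
158 246 286 [456.4 203.7 180. ] [461.5 239.8 180. ] [458.9 221.8 180. ] 36.6
164 244 290 [461.5 201.  180. ] [467.4 242.8 180. ] [464.4 221.9 180. ] 42.2
170 243 290 [466.8 199.3 180. ] [472.9 242.2 180. ] [469.9 220.7 180. ] 43.4
176 243 290 [472.4 198.4 180. ] [478.5 241.6 180. ] [475.4 220.  180. ] 43.7
182 244 290 [478.1 198.4 180. ] [484.1 241.  180. ] [481.1 219.7 180. ] 43.0
188 244 290 [483.8 197.5 180. ] [489.9 240.4 180. ] [486.8 218.9 180. ] 43.3
194 244 290 [489.6 196.6 180. ] [495.7 239.8 180. ] [492.6 218.2 180. ] 43.6
200 244 289 [495.4 195.6 180. ] [501.4 238.2 180. ] [498.4 216.9 180. ] 43.0
206 244 289 [501.4 194.7 180. ] [507.4 237.6 180. ] [504.4 216.1 180. ] 43.3
212 242 288 [507.1 191.9 180. ] [513.3 236.  180. ] [510.2 213.9 180. ] 44.6
218 240 290 [513. 189. 180.] [519.8 237.2 180. ] [516.4 213.1 180. ] 48.7
224 238 292 [518.9 186.  180. ] [526.3 238.5 180. ] [522.6 212.3 180. ] 53.0
230 237 294 [525.1 184.  180. ] [532.9 239.8 180. ] [529.  211.9 180. ] 56.3
236 236 297 [531.3 182.  180. ] [539.8 242.  180. ] [535.6 212.  180. ] 60.6
242 236 296 [537.8 180.9 180. ] [546.2 240.4 180. ] [542.  210.7 180. ] 60.1
248 237 296 [544.6 180.7 180. ] [552.9 239.8 180. ] [548.7 210.3 180. ] 59.6
```

```bash
python3 -m jog '{"claw":[1,1,1,1,1,1,0,0,0,0,0,0],"xyz":[[-0.047,0.02,0.2],[0,0,0.35],[0,0,0.35],[0,0,0.35],[0,0,0.2],[0,0,0.085],[0,0,0],[0,0,0],[0,0,0],[0,0,0],[0,0,0],[0,0,0]],"twist":[[0,0,0.004],[0,0,0],[0,0,0],[0,0,0],[0,0,0],[0,0,0],[0,0,0],[0,0,0],[0,0,0],[0,0,0],[0,0,0],[0,0,0]]}'
python3 - <<'E'
from h import *
s=readout.read_state();print(s['qpos'].round(3),s['eef_pos'],s['tool_rot'],s['force'],s['torque'])
E
```

```text
clock: 4.05
eef_pos: [489.9, 219.7, 137.9]
tool_rot: [3.14, 0.002, 2.997]
force: [-1.4, -0.5, 6.0]
width: 45.2
gripper_force: 61.8
[-0.492  0.596  0.028  1.927 -0.027  0.617  0.979] [489.90339687 219.67053189 137.91577033] [3.14035284e+00 1.53848530e-03 2.99742944e+00] [-1.43907587 -0.45709612  6.00144787] [-0.03454973  0.22601548 -0.05004568]
```

```bash
python3 -m jog '{"claw":[0,0,0,0,0,0,0,0,0,0,0,0],"xyz":[[0,0,-0.06],[0,0,-0.12],[0,0,-0.12],[0,0,-0.12],[0,0,-0.15],[0,0,-0.15],[0,0,-0.18],[0,0,-0.25],[0,0,-0.3],[0,0,-0.35],[0,0,-0.35],[0,0,-0.15]],"twist":[[0,0,0],[0,0,0],[0,0,0],[0,0,0],[0,0,0],[0,0,0],[0,0,0],[0,0,0],[0,0,0],[0,0,0],[0,0,0],[0,0,0]]}'
python3 - <<'E'
from h import *
s=readout.read_state();print(s['qpos'].round(3),s['eef_pos'],s['tool_rot'],s['force'],s['torque'])
im=grab('scene');save(im,'s2.png')
c=cv2.imread('pics/s2.png');cv2.imwrite('pics/s2c.png',cv2.resize(c[60:260,200:400],None,fx=2.5,fy=2.5))
# kinematics fit: r,z = planar
S=[([.6283587,1.51738273,.99629667],650.02,231.35),([.391,1.771,.979],np.hypot(485.1,216.7),290.5),([.596,1.927,.617],np.hypot(489.9,219.7),137.9),(s['qpos'][[1,3,5]],np.hypot(*s['eef_pos'][:2]),s['eef_pos'][2])]
A=[];b=[]
for q,r,z in S:
    a=np.cumsum(q)
    # L1,L2,e1(perp),e2,h', r0'
    A.append([np.sin(a[0]),np.sin(a[1]),0,0+1]);b.append(r);A.append([np.cos(a[0]),np.cos(a[1]),1,0]);b.append(z)
x=np.linalg.lstsq(np.array(A),np.array(b),rcond=None);print(x[0],np.array(A)@x[0]-b)
E
```

```text
clock: 5.55
eef_pos: [489.9, 219.6, 369.3]
tool_rot: [3.139, 0.003, 2.997]
force: [0.3, 0.2, -3.5]
width: 45.1
gripper_force: 61.6
[-0.507  0.331  0.047  1.632 -0.017  1.175  0.97 ] [489.86798937 219.58917167 369.28015265] [3.13949049e+00 2.91849269e-03 2.99747510e+00] [ 0.34109802  0.16752664 -3.50974097] [0.01059726 0.02726217 0.05850379]
[556.85163638 382.39681158 -11.21929329   2.13190176] [ 0.35505407 -0.0230773   0.54698921 -0.02712891 -0.44701563  0.18729151
 -0.45502765 -0.1370853 ]
```

View pics/s2c.png

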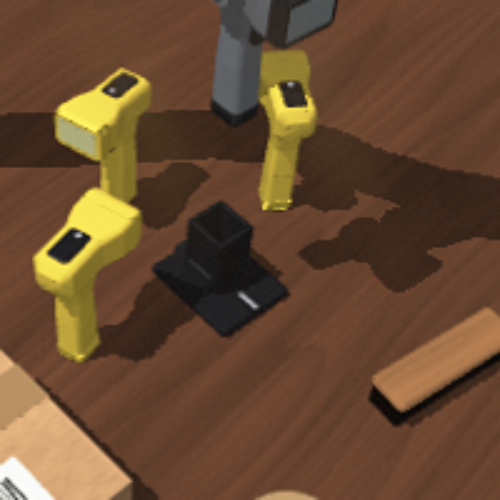

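```bash
cat > kin.py <<'E'
import numpy as np, itertools
from scipy.spatial.transform import Rotation as R
from scipy.optimize import least_squares
def rot(ax,a): return R.from_rotvec(np.array(ax)*a).as_matrix()
Z=np.array([0,0,1.]);Y=np.array([0,1.,0])
def fk(q,p,s):
    h,L1,L2,L3,o1,o2,o3,y0,t0=p   # o: perpendicular offsets
    M=rot(Z,s[0]*q[0]+y0)@rot(Y,q[1]); x=np.array([0,0,h])
    M=M@rot(Z,s[1]*q[2]); x=x+M@[o1,0,L1]
    M=M@rot(Y,q[3])@rot(Z,s[2]*q[4]); x=x+M@[o2,0,L2]
    M=M@rot(Y,q[5])@rot(Z,s[3]*q[6]+np.pi/2+t0); x=x+M@[o3,0,L3]
    return x,M
D=[([-1.25378506,.6283587,.03849888,1.51738273,-.02703798,.99629667,-.01998812],[242.76813842,602.99314635,231.3457153],[3.14152135,-7.24554875e-05,2.75874892]),
([-0.5,0.391,0.038,1.771,-0.018,0.979,0.985],[485.11604874,216.72847322,290.53871909],[3.14118152,4.52183765e-04,3.01018944]),
([-0.492,0.596,0.028,1.927,-0.027,0.617,0.979],[489.90339687,219.67053189,137.91577033],[3.14035284,1.53848530e-03,2.99742944]),
([-0.507,0.331,0.047,1.632,-0.017,1.175,0.97],[489.86798937,219.58917167,369.28015265],[3.13949049,2.91849269e-03,2.99747510])]
def res(p,s,D):
    r=[]
    for q,x,e in D:
        a,M=fk(q,p,s); r+=list(a-x)+list(400*R.from_matrix(M.T@R.from_euler('xyz',e).as_matrix()).as_rotvec())
    return np.r_[r,(np.array(p)-P0)*[.01,.01,.01,.01,.01,.01,.01,1,1]]
P0=np.array([330,557,382,340,0,0,0,0,0.])
def fit(s,D): return least_squares(res,P0,args=(s,D))
E
python3 - <<'E'
from kin import *
for s in itertools.product([-1],[1,-1],[1,-1],[1,-1]):
    f=fit(s,D); print(s,round(f.cost,2),f.x.round(2))
E
```

```text
(-1, 1, 1, 1) 238651.45 [ 3.5666e+02  5.3489e+02  3.7426e+02  3.5880e+02  6.5100e+00 -1.0550e+01
 -1.0610e+01 -9.0000e-02 -1.4500e+00]
(-1, 1, 1, -1) 84.01 [ 3.9739e+02  5.0451e+02  3.5856e+02  3.7463e+02  4.8020e+01 -2.5680e+01
  1.9310e+01 -1.2000e-01 -3.0000e-02]
(-1, 1, -1, 1) 238223.77 [ 3.7465e+02  5.4465e+02  3.7660e+02  3.8039e+02  5.1000e+00 -5.0800e+00
 -7.1300e+00 -1.1000e-01 -1.5100e+00]
(-1, 1, -1, -1) 529.81 [ 4.4877e+02  5.2188e+02  3.6501e+02  4.3587e+02  3.5440e+01 -1.5490e+01
  1.3740e+01 -1.4000e-01 -8.0000e-02]
(-1, -1, 1, 1) 240394.21 [ 3.3451e+02  5.3962e+02  3.7584e+02  3.3798e+02  6.0400e+00 -7.4000e+00
 -8.6400e+00 -2.0000e-02 -1.4500e+00]
(-1, -1, 1, -1) 443.93 [ 2.7916e+02  5.1930e+02  3.6501e+02  2.6593e+02  3.5290e+01 -1.8800e+01
  1.4060e+01 -5.0000e-02 -2.0000e-02]
(-1, -1, -1, 1) 239149.74 [ 3.3298e+02  5.4615e+02  3.7770e+02  3.3990e+02  4.1700e+00 -5.2700e+00
 -5.9100e+00 -4.0000e-02 -1.5000e+00]
(-1, -1, -1, -1) 5.04 [ 3.5278e+02  5.2866e+02  3.6866e+02  3.4572e+02  2.7680e+01 -1.4170e+01
  1.0940e+01 -6.0000e-02 -6.0000e-02]
```

```bash
sed -i 's/^    h,L1,L2,L3,o1,o2,o3,y0,t0=p.*/    h,L1,L2,L3,o1,o2,o3,y0,t0,w1,w2,w3=p/; s/\[o1,0,L1\]/[o1,w1,L1]/; s/\[o2,0,L2\]/[o2,w2,L2]/; s/\[o3,0,L3\]/[o3,w3,L3]/; s/,1,1\]\]$/,1,1]]/; s/\*\[.01,.01,.01,.01,.01,.01,.01,1,1\]/*[.01,.01,.01,.01,.02,.02,.02,500,500,.02,.02,.02]/; s/0,0,0,0,0\.\])/0,0,0,0,0.,0,0,0])/' kin.py
cat >> kin.py <<'E'
S=(-1,-1,-1,-1)
lo=np.array([-3.06,-.37,-1.25,.18,-1.1,.23,-2.94]);hi=np.array([3.06,2.12,1.32,2.47,4.24,1.98,2.94])
lab=np.array([559.3,-174.7,71.]); pyaw=np.radians(-5)
W=np.array([2.7-72,0,-21.])
def target(phi,side=0,gap=100):
    # scanner beam leaning phi (toward robot +), scan axis y=-py
    px=np.array([np.cos(pyaw),np.sin(pyaw),0]);py=np.array([-px[1],px[0],0])
    M0=np.c_[Z,-py,px]              # tool axes: x up, y=-py, z=px
    M=rot(px,side)@rot(-py,-phi)@M0
    beam=-M[:,0]; return lab-gap*beam-M@W, M
def ik(x,M,p,q0,w=2.,reg=0.5,m=.06):
    q0=np.clip(q0,lo+m+.01,hi-m-.01)
    f=lambda q:np.r_[fk(q,p,S)[0]-x,400*R.from_matrix(fk(q,p,S)[1].T@M).as_rotvec(),reg*(q-q0)]
    return least_squares(f,q0,bounds=(lo+m,hi-m))
E
python3 - <<'E'
from kin import *
f=fit(S,D); p=f.x; print(f.cost,p.round(2))
q0=np.array(D[3][0])
x,M=target(np.radians(25));print(x,M.round(2))
for phi in [-10,0,15,25,34]:
  best=[]
  for q5 in [0,1.5,3.1]:
   for q7 in [-2.5,-1,.5,2]:
    for q3 in [-.8,0,.8]:
     r=ik(*target(np.radians(phi)),p,np.array([.3,.6,q3,2.2,q5,.8,q7]),reg=.2); best.append((r.cost,r.x.round(2)))
  best.sort(key=lambda b:b[0])
  for b in best[:3]: print(phi,round(b[0],2),b[1])
E
```

```text
0.2958971577903761 [ 3.2615e+02  5.6268e+02  3.8350e+02  3.4225e+02 -2.1200e+00  1.2000e+00
 -7.7000e-01  0.0000e+00 -0.0000e+00 -1.4370e+01 -1.3090e+01 -3.2000e-01]
[ 649.53704439 -182.59471841  215.56292485] [[ 0.42 -0.09  0.9 ]
 [-0.04 -1.   -0.08]
 [ 0.91  0.   -0.42]]
-10 1684.89 [ 1.08  1.51 -0.59  2.41  4.12  1.75  2.53]
-10 1684.9 [ 1.08  1.51 -0.59  2.41  4.12  1.75  2.53]
-10 1684.93 [ 1.08  1.51 -0.59  2.41  4.12  1.75  2.53]
0 2269.74 [ 0.91  1.22 -0.42  2.41  3.85  1.7   2.17]
0 2269.74 [ 0.91  1.22 -0.42  2.41  3.85  1.7   2.16]
0 2269.77 [ 0.91  1.22 -0.42  2.41  3.85  1.7   2.16]
15 677.99 [0.01 1.   0.78 2.41 3.67 1.69 1.05]
15 678.0 [0.01 1.   0.78 2.41 3.67 1.69 1.05]
15 678.0 [0.01 1.   0.78 2.41 3.67 1.69 1.05]
25 0.01 [ 0.56  0.74 -0.2   2.4   3.4   1.09  1.71]
25 0.01 [ 0.78  0.81 -0.54  2.41  3.25  1.05  1.99]
25 0.02 [0.31 0.74 0.18 2.4  3.54 1.17 1.45]
34 0.01 [ 0.56  0.68 -0.25  2.28  3.34  0.75  1.71]
34 0.01 [ 0.74  0.73 -0.53  2.28  3.14  0.74  1.99]
34 0.02 [-0.02  0.76  0.61  2.26  3.77  0.98  1.02]
```

```bash
cat >> kin.py <<'E'
PTS=np.array([[2.7+a,b,124] for a in(-19,19) for b in(-17,17)]+[[-69.3,a,-21+b] for a in(-32,32) for b in(-23,23)]+[[-38,a,b] for a in (-60,60) for b in (0,)]+[[38,a,b] for a in (-45,45) for b in (-73,-180)]+[[-38,a,b] for a in (-45,45) for b in (-73,-180)])
def low(q,p):
    x,M=fk(q,p,S); P=x+PTS@M.T; return P
E
python3 - <<'E'
from kin import *
p=fit(S,D).x; q0=np.array(D[3][0]); np.save('p.npy',p)
r=ik(*target(np.radians(29)),p,np.array([.5,.7,0,2.3,3.3,.9,1.7]),reg=.3); qg=r.x; print(r.cost,qg.round(3))
np.save('qg.npy',qg)
mid=None
for n,path in {'direct':[q0,qg],'raise':[q0,q0+(qg-q0)*[.0,0,0,0,0,0,0]+[0,-.35,0,0,0,0,0],qg+[0,-.35,0,0,0,0,0],qg]}.items():
  print(n)
  for a,b in zip(path,path[1:]):
    for t in np.linspace(0,1,9):
        q=a+t*(b-a);x,M=fk(q,p,S);P=low(q,p);i=P[:,2].argmin();print(x.round(),M[:,2].round(2),'low',P[:4,2].min().round(),P[4:8,2].min().round(),P[8:,2].min().round(),'rmin',np.hypot(*P.T[:2]).min().round(),(q>hi-.03).any()|(q<lo+.03).any())
E
```

```text
0.0018439537557235735 [ 0.493  0.704 -0.125  2.348  3.424  0.951  1.63 ]
direct
[490. 220. 369.] [ 0.  0. -1.] low 245.0 368.0 369.0 rmin 480.0 False
[538.  39. 344.] [ 0.07 -0.37 -0.92] low 222.0 334.0 324.0 rmin 492.0 False
[ 576. -113.  358.] [ 0.14 -0.66 -0.74] low 254.0 331.0 316.0 rmin 504.0 False
[ 615. -222.  384.] [ 0.26 -0.82 -0.52] low 302.0 338.0 325.0 rmin 522.0 False
[ 658. -285.  399.] [ 0.42 -0.84 -0.34] low 335.0 335.0 332.0 rmin 551.0 False
[ 696. -306.  385.] [ 0.6  -0.76 -0.25] low 331.0 312.0 321.0 rmin 580.0 False
[ 716. -292.  340.] [ 0.76 -0.59 -0.27] low 287.0 267.0 286.0 rmin 586.0 False
[ 706. -249.  275.] [ 0.86 -0.36 -0.36] low 213.0 207.0 233.0 rmin 564.0 False
[ 659. -183.  209.] [ 0.87 -0.08 -0.48] low 135.0 147.0 176.0 rmin 503.0 False
raise
[490. 220. 369.] [ 0.  0. -1.] low 245.0 368.0 369.0 rmin 480.0 False
[488. 218. 393.] [ 0.04  0.02 -1.  ] low 268.0 392.0 392.0 rmin 470.0 False
[485. 217. 416.] [ 0.08  0.04 -1.  ] low 290.0 417.0 415.0 rmin 459.0 False
[481. 215. 439.] [ 0.12  0.07 -0.99] low 312.0 442.0 438.0 rmin 447.0 False
[476. 212. 462.] 
[... 1078 characters left out ...]
3.  445.] [ 0.97 -0.13 -0.18] low 404.0 373.0 400.0 rmin 496.0 False
[ 663. -185.  416.] [ 0.97 -0.13 -0.22] low 371.0 344.0 372.0 rmin 500.0 False
[ 666. -187.  386.] [ 0.96 -0.12 -0.26] low 337.0 316.0 344.0 rmin 503.0 False
[ 668. -188.  357.] [ 0.95 -0.12 -0.3 ] low 303.0 287.0 315.0 rmin 505.0 False
[ 668. -188.  327.] [ 0.93 -0.11 -0.34] low 269.0 259.0 287.0 rmin 507.0 False
[ 668. -188.  297.] [ 0.92 -0.1  -0.38] low 235.0 231.0 259.0 rmin 507.0 False
[ 666. -187.  268.] [ 0.91 -0.09 -0.41] low 201.0 203.0 231.0 rmin 507.0 False
[ 663. -186.  238.] [ 0.89 -0.09 -0.45] low 168.0 175.0 203.0 rmin 506.0 False
[ 659. -183.  209.] [ 0.87 -0.08 -0.48] low 135.0 147.0 176.0 rmin 503.0 False
```

```bash
cat > plan.py <<'E'
import sys; from kin import *; from cell import readout
def rows(a,b,p,N,n,s=None):
    x,M=fk(a,p,S); out=[]
    for i in range(1,n+1):
        x2,M2=fk(a+(b-a)*i/N,p,S); d=(M.T@(x2-x)/100).round(3); w=(R.from_matrix(M.T@M2).as_rotvec()/np.pi).round(4)
        out.append((d,w)); x=x+M@d*100; M=M@R.from_rotvec(w*np.pi).as_matrix()
    print('max shift',max(np.linalg.norm(d) for d,w in out),'max twist',max(np.linalg.norm(w) for d,w in out))
    print('xyz',[o[0].tolist() for o in out]);print('twist',[o[1].tolist() for o in out]); return out
if __name__=='__main__':
    s=readout.read_state(); q=s['qpos']; p=np.load('p.npy'); qg=np.load('qg.npy')
    x,M=fk(q,p,S); print('q',q.round(3),'model err',(x-s['eef_pos']).round(1),(R.from_matrix(M.T@R.from_euler('xyz',s['tool_rot']).as_matrix()).as_rotvec()).round(4),s['force'].round(1),s['width'],s['clock'])
    if len(sys.argv)>3: qg=ik(*target(np.radians(29)),p,q+0.0 if sys.argv[3]=='near' else qg,reg=.3).x; print(qg.round(3))
    rows(q,qg,p,int(sys.argv[1]),int(sys.argv[2]))
E
python3 plan.py 36 12
```

```text
q [-0.507  0.33   0.047  1.631 -0.017  1.176  0.97 ] model err [-0.2 -0.1  0. ] [ 0.     -0.      0.0002] [ 0.6  0.6 -0.4] 45.2093632115711 5.6
max shift 0.4441587554017145 max twist 0.030560268323429365
xyz [[-0.179, -0.394, 0.1], [-0.153, -0.388, 0.111], [-0.129, -0.38, 0.121], [-0.105, -0.367, 0.129], [-0.084, -0.354, 0.137], [-0.063, -0.338, 0.143], [-0.045, -0.319, 0.148], [-0.03, -0.3, 0.152], [-0.015, -0.278, 0.154], [-0.004, -0.256, 0.155], [0.004, -0.232, 0.155], [0.011, -0.208, 0.154]]
twist [[0.0273, -0.0087, -0.0105], [0.0272, -0.0074, -0.0117], [0.0269, -0.0062, -0.0127], [0.0266, -0.005, -0.0139], [0.0261, -0.0041, -0.015], [0.0255, -0.0031, -0.0162], [0.0248, -0.0025, -0.0174], [0.0241, -0.0018, -0.0185], [0.0233, -0.0014, -0.0195], [0.0225, -0.0011, -0.0206], [0.0216, -0.0009, -0.0216], [0.0206, -0.001, -0.0225]]
```

```bash
python3 -m jog '{"claw":[0,0,0,0,0,0,0,0,0,0,0,0],"xyz":[[-0.18,-0.39,0.1],[-0.15,-0.39,0.11],[-0.13,-0.38,0.12],[-0.105,-0.37,0.13],[-0.085,-0.355,0.135],[-0.065,-0.34,0.145],[-0.045,-0.32,0.15],[-0.03,-0.3,0.15],[-0.015,-0.28,0.155],[-0.005,-0.255,0.155],[0.005,-0.23,0.155],[0.01,-0.21,0.155]],"twist":[[0.027,-0.009,-0.0105],[0.027,-0.0075,-0.0115],[0.027,-0.006,-0.0125],[0.0265,-0.005,-0.014],[0.026,-0.004,-0.015],[0.0255,-0.003,-0.016],[0.025,-0.0025,-0.0175],[0.024,-0.002,-0.0185],[0.0235,-0.0015,-0.0195],[0.0225,-0.001,-0.0205],[0.0215,-0.001,-0.0215],[0.0205,-0.001,-0.0225]]}'; python3 plan.py 24 12
```

```text
clock: 7.1
eef_pos: [601.0, -192.2, 371.6]
tool_rot: [-2.218, -0.198, -2.728]
force: [-0.8, -0.4, -1.8]
width: 45.2
gripper_force: 61.7
q [-0.418  0.481  0.315  1.855  1.01   0.989  1.279] model err [ 2.6 13.4  6. ] [-0.      0.0001  0.0002] [-0.8 -0.4 -1.8] 45.22786789673714 7.1
max shift 0.2454913440429214 max twist 0.032205744829145004
xyz [[0.048, -0.179, 0.161], [0.044, -0.153, 0.157], [0.037, -0.129, 0.153], [0.029, -0.106, 0.146], [0.017, -0.085, 0.139], [0.005, -0.066, 0.13], [-0.01, -0.049, 0.121], [-0.026, -0.035, 0.11], [-0.043, -0.024, 0.099], [-0.06, -0.014, 0.086], [-0.077, -0.009, 0.074], [-0.094, -0.006, 0.061]]
twist [[0.0191, 0.0026, -0.0258], [0.018, 0.002, -0.0265], [0.0172, 0.0013, -0.0269], [0.0164, 0.0005, -0.0273], [0.0156, -0.0005, -0.0275], [0.0151, -0.0014, -0.0276], [0.0146, -0.0025, -0.0277], [0.0143, -0.0036, -0.0274], [0.0141, -0.0047, -0.0272], [0.0141, -0.0057, -0.0268], [0.0142, -0.0067, -0.0263], [0.0144, -0.0076, -0.0256]]
```

```bash
cat > refit.py <<'E'
import os,pickle; from kin import *; from cell import readout
s=readout.read_state(); L=pickle.load(open('d.pkl','rb')) if os.path.exists('d.pkl') else list(D)
L.append((s['qpos'],s['eef_pos'],s['tool_rot'])); pickle.dump(L,open('d.pkl','wb'))
f=fit(S,L); print('refit',round(f.cost,2),f.x.round(1)); np.save('p.npy',f.x)
E
python3 refit.py; python3 plan.py 24 12 goal
```

```text
refit 1.4 [313.7 585.5 393.3 343.7 -18.1  11.5  -6.8   0.   -0.  -28.3   6.4  -3.5]
q [-0.418  0.481  0.315  1.855  1.01   0.989  1.279] model err [-0.5  0.1  0.4] [-0.      0.0002  0.0001] [-0.8 -0.4 -1.8] 45.22786789673714 7.1
[ 0.419  0.695 -0.125  2.391  3.34   0.99   1.647]
max shift 0.2394180444327453 max twist 0.0322194040913236
xyz [[0.062, -0.166, 0.161], [0.057, -0.143, 0.156], [0.048, -0.12, 0.15], [0.038, -0.099, 0.143], [0.026, -0.08, 0.135], [0.011, -0.062, 0.126], [-0.004, -0.048, 0.117], [-0.02, -0.036, 0.105], [-0.038, -0.026, 0.095], [-0.056, -0.019, 0.083], [-0.074, -0.015, 0.07], [-0.091, -0.014, 0.058]]
twist [[0.0184, 0.0028, -0.0263], [0.0174, 0.0023, -0.0268], [0.0167, 0.0015, -0.0273], [0.0159, 0.0006, -0.0275], [0.0154, -0.0002, -0.0278], [0.0148, -0.0013, -0.0278], [0.0144, -0.0023, -0.0277], [0.0142, -0.0033, -0.0276], [0.0141, -0.0044, -0.0273], [0.0141, -0.0055, -0.0268], [0.0143, -0.0064, -0.0263], [0.0145, -0.0073, -0.0257]]
```

```bash
python3 -m jog '{"claw":[0,0,0,0,0,0,0,0,0,0,0,0],"xyz":[[0.06,-0.165,0.16],[0.055,-0.145,0.155],[0.05,-0.12,0.15],[0.04,-0.1,0.145],[0.025,-0.08,0.135],[0.01,-0.06,0.125],[-0.005,-0.05,0.115],[-0.02,-0.035,0.105],[-0.04,-0.025,0.095],[-0.055,-0.02,0.085],[-0.075,-0.015,0.07],[-0.09,-0.015,0.06]],"twist":[[0.0185,0.003,-0.0265],[0.0175,0.0025,-0.027],[0.0165,0.0015,-0.0275],[0.016,0.0005,-0.0275],[0.0155,0,-0.028],[0.015,-0.0015,-0.028],[0.0145,-0.0025,-0.0275],[0.014,-0.0035,-0.0275],[0.014,-0.0045,-0.0275],[0.014,-0.0055,-0.027],[0.0145,-0.0065,-0.0265],[0.0145,-0.0075,-0.0255]]}'; python3 plan.py 12 1 goal; python3 refit.py; python3 plan.py 16 12 goal
```

```text
clock: 8.6
eef_pos: [682.8, -324.4, 360.4]
tool_rot: [-2.153, -1.061, -1.943]
force: [-0.7, -0.8, -2.1]
width: 45.5
gripper_force: 61.8
q [-0.217  0.635  0.43   2.119  2.245  0.826  1.304] model err [1.2 1.3 2.8] [-0.0002  0.0001  0.0001] [-0.7 -0.8 -2.1] 45.4853299523017 8.6
[ 0.419  0.695 -0.125  2.391  3.34   0.99   1.647]
max shift 0.16996764397967043 max twist 0.032241277890307014
xyz [[-0.153, 0.046, 0.058]]
twist [[0.0102, -0.0111, -0.0285]]
refit 3.33 [315.1 584.4 395.1 345.8 -20.2   9.5  -7.2  -0.   -0.  -28.5   7.2  -4. ]
q [-0.217  0.635  0.43   2.119  2.245  0.826  1.304] model err [-0.3  0.7  1.2] [ 0.     -0.      0.0001] [-0.7 -0.8 -2.1] 45.4853299523017 8.6
[ 0.418  0.692 -0.126  2.384  3.339  0.98   1.645]
max shift 0.1537595525487766 max twist 0.02409024698918631
xyz [[-0.114, 0.033, 0.044], [-0.121, 0.023, 0.037], [-0.126, 0.013, 0.029], [-0.131, 0.001, 0.022], [-0.134, -0.011, 0.014], [-0.135, -0.023, 0.007], [-0.134, -0.037, -0.001], [-0.132, -0.05, -0.008], [-0.128, -0.063, -0.016], [-0.123, -0.076, -0.023], [-0.116, -0.09, -0.03], [-0.108, -0.103, -0.037]]
twist [[0.0076, -0.0083, -0.0213], [0.0084, -0.0087, -0.0206], [0.0092, -0.0087, -0.0196], [0.0101, -0.0088, -0.0189], [0.011, -0.0087, -0.0179], [0.0119, -0.0085, -0.0171], [0.0128, -0.0081, -0.0163], [0.0136, -0.0076, -0.0154], [0.0145, -0.007, -0.0146], [0.0152, -0.0064, -0.0138], [0.016, -0.0055, -0.013], [0.0166, -0.0046, -0.0124]]
```

```bash
python3 -m jog '{"claw":[0,0,0,0,0,0,0,0,0,0,0,0],"xyz":[[-0.115,0.035,0.045],[-0.12,0.025,0.035],[-0.125,0.015,0.03],[-0.13,0,0.02],[-0.135,-0.01,0.015],[-0.135,-0.025,0.005],[-0.135,-0.035,0],[-0.13,-0.05,-0.01],[-0.13,-0.065,-0.015],[-0.125,-0.075,-0.025],[-0.115,-0.09,-0.03],[-0.11,-0.105,-0.035]],"twist":[[0.0075,-0.0085,-0.0215],[0.0085,-0.0085,-0.0205],[0.009,-0.0085,-0.0195],[0.01,-0.009,-0.019],[0.011,-0.0085,-0.018],[0.012,-0.0085,-0.017],[0.013,-0.008,-0.0165],[0.0135,-0.0075,-0.0155],[0.0145,-0.007,-0.0145],[0.015,-0.0065,-0.014],[0.016,-0.0055,-0.013],[0.0165,-0.0045,-0.0125]]}'
python3 - <<'E'
from kin import *; from cell import readout
s=readout.read_state();print(s['qpos'].round(3),s['width'])
M=R.from_euler('xyz',s['tool_rot']).as_matrix();x=s['eef_pos'];xt,Mt=target(np.radians(29))
print(xt,M.T@(xt-x)/100,R.from_matrix(M.T@Mt).as_rotvec()/np.pi)
from h import *
im=grab('wrist');save(im,'w3.png');im=grab('scene');save(im,'s3.png')
a=cv2.imread('pics/w3.png');b=cv2.imread('pics/s3.png');cv2.imwrite('pics/m3.png',cv2.resize(np.hstack([a,b]),(800,300)))
E
```

```text
clock: 10.1
eef_pos: [679.0, -244.0, 225.2]
tool_rot: [-3.119, -1.089, -0.371]
force: [-0.5, 0.4, -1.8]
width: 45.4
gripper_force: 61.8
[0.096 0.716 0.268 2.314 3.192 0.96  1.354] 45.383553484464755
[ 659.36305793 -183.45438321  208.89211439] [-0.33088761 -0.49922803 -0.26975217] [ 0.07234474 -0.00805203 -0.04274046]
```

View pics/m3.png

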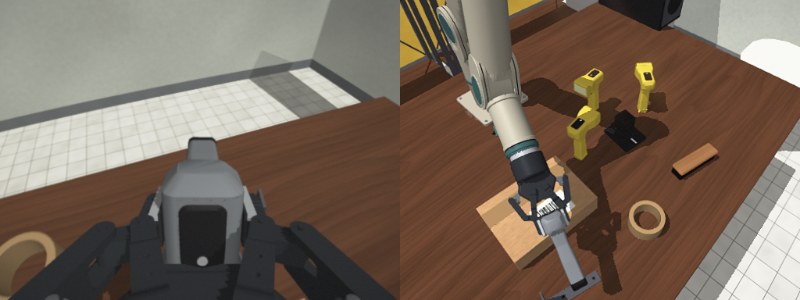

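```bash
python3 -m jog '{"claw":[0,0,0,0,0,0,0,0,0,0,0,0],"xyz":[[-0.06,-0.1,-0.05],[-0.06,-0.1,-0.05],[-0.06,-0.1,-0.05],[-0.06,-0.1,-0.05],[-0.06,-0.1,-0.05],[-0.031,0,-0.02],[0,0,0],[0,0,0],[0,0,0],[0,0,0],[0,0,0],[0,0,0]],"twist":[[0,0,0],[0,0,0],[0,0,0],[0,0,0],[0,0,0],[0,0,0],[0.0145,-0.0016,-0.0085],[0.0145,-0.0016,-0.0085],[0.0145,-0.0016,-0.0085],[0.0145,-0.0016,-0.0085],[0.0143,-0.0016,-0.0087],[0,0,0]]}'
python3 - <<'E'
from kin import *; from cell import readout
from h import *
s=readout.read_state();print(s['qpos'].round(3),s['width'],s['force'])
M=R.from_euler('xyz',s['tool_rot']).as_matrix();x=s['eef_pos'];xt,Mt=target(np.radians(29))
print(M.T@(xt-x)/100,R.from_matrix(M.T@Mt).as_rotvec()/np.pi)
# expected scanner points overlaid
o=np.array([2.7,0,-21]); Q={'win':[-72,0,0],'foot':[0,0,145],'back':[30,0,-21]}
out=[]
for n in ['scene','top']:
    im=grab(n);c=cv2.cvtColor(im['color'],cv2.COLOR_RGB2BGR)
    c=cv2.resize(c,None,fx=3,fy=3,interpolation=cv2.INTER_CUBIC)
    box=[(o+[a,b,145])for a in(-19,19)for b in(-17,17)]+[(o+[-72,a,b])for a in(-32,32)for b in(-23,23)]+[(o+[30,a,b])for a in(-23,23)for b in(-21,21)]
    P=x+np.array(box)@M.T
    uv=proj(im,P); 
    for k,q in enumerate(uv): cv2.circle(c,tuple(int(v) for v in 3*q+1),3,[(0,0,255),(0,255,0),(255,0,255)][k//4],-1)
    for q in proj(im,[lab]): cv2.circle(c,tuple(int(v) for v in 3*q+1),3,(255,255,0),-1)
    m=(3*uv.mean(0)).astype(int); y0=max(0,m[1]-200);x0=max(0,m[0]-200); out.append(cv2.resize(c[y0:y0+400,x0:x0+400],(400,400)))
cv2.imwrite('pics/m4.png',np.hstack(out))
E
```

```text
clock: 11.7
eef_pos: [660.5, -186.6, 211.6]
tool_rot: [3.138, -1.071, -0.091]
force: [1.0, 0.3, -1.8]
width: 45.4
gripper_force: 62.0
[0.192 0.727 0.23  2.376 3.496 1.069 1.39 ] 45.40620622481835 [ 0.9807786   0.25723393 -1.76132268]
[-0.03026461 -0.03064314  0.00014938] [ 0.00196219 -0.00208889 -0.00052265]
```

View pics/m4.png

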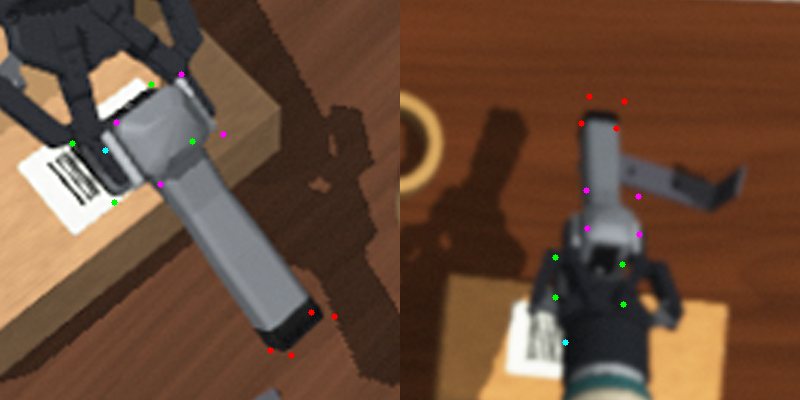

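```bash
cat > ov.py <<'E'
from kin import *; from h import *
def box(dl,dx=0,dz=0):
    g=np.array([0,0,-19.]); o=np.array([2.7+dx,0,-21+dz])
    B=np.array([(o+[a,b,145])for a in(-19,19)for b in(-17,17)]+[(o+[30,a,b])for a in(-23,23)for b in(-21,21)]+[(o+[-18,a,-21])for a in(-23,23)]+[(o+[-72,a,-23])for a in(-32,32)])
    return g+(B-g)@rot(Y,dl).T
def pose():
    s=readout.read_state(); return s['eef_pos'],R.from_euler('xyz',s['tool_rot']).as_matrix()
E
python3 - <<'E'
from ov import *
x,M=pose(); out=[]
for n in ['wrist','scene']:
    im=grab(n);c=cv2.cvtColor(im['color'],cv2.COLOR_RGB2BGR);k=3 if n=='wrist' else 5
    c=cv2.resize(c,None,fx=k,fy=k,interpolation=cv2.INTER_CUBIC)
    for d,col in [(0,(0,0,255)),(np.radians(-8),(0,255,0))]:
        uv=proj(im,x+box(d)@M.T); print(n,uv[:8].round(0).tolist())
        for q in uv: cv2.circle(c,tuple(int(round(v)) for v in k*(q+.5)-.5),3,col,-1)
    uv=proj(im,x+box(0)@M.T)[:8 if n=='wrist' else 8]
    m=(k*uv.mean(0)).astype(int); y0=max(0,min(m[1]-250,384*k-500));x0=max(0,m[0]-200); out.append(c[y0:y0+500,x0:x0+400]); print(x0,y0,k)
    cv2.imwrite('pics/raw_%s.png'%n,cv2.cvtColor(im['color'],cv2.COLOR_RGB2BGR))
cv2.imwrite('pics/m5.png',np.hstack(out))
E
```

```text
wrist [[241.0, 201.0], [276.0, 201.0], [240.0, 163.0], [276.0, 163.0], [198.0, 229.0], [214.0, 194.0], [318.0, 229.0], [302.0, 194.0]]
wrist [[241.0, 221.0], [275.0, 221.0], [241.0, 183.0], [276.0, 183.0], [200.0, 218.0], [216.0, 197.0], [316.0, 218.0], [301.0, 197.0]]
574 341 3
scene [[264.0, 320.0], [250.0, 332.0], [272.0, 321.0], [257.0, 334.0], [220.0, 241.0], [234.0, 261.0], [199.0, 257.0], [214.0, 277.0]]
scene [[259.0, 318.0], [245.0, 330.0], [268.0, 321.0], [254.0, 334.0], [222.0, 243.0], [235.0, 263.0], [201.0, 259.0], [215.0, 279.0]]
993 1213 5
```

View pics/m5.png

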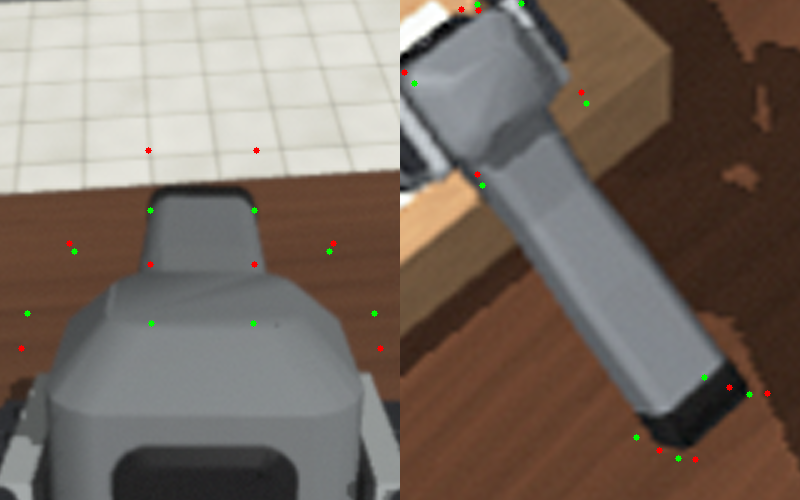

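Run:
```python
from ov import *
x,M=pose(); sc=grab('scene'); wr=grab('wrist')
f=lambda X,Y:np.array([(X-400+993+.5)/5-.5,(Y+1213+.5)/5-.5])
def tp(P,d,dx,dy,dz):
    g=np.array([0,0,-19.]); o=np.array([2.7+dx,dy,-21+dz]); return x+(g+(o+np.array(P,float)-g)@rot(Y,d).T)@M.T
E1=[[-19,17,40],[-19,17,145]];E2=[[19,-17,40],[19,-17,145]]
def ld(q,ab):
    a,b=ab; t=(b-a)/np.linalg.norm(b-a); return (q-a)@np.array([-t[1],t[0]])
def fun(v,full=True):
    d,dx,dy,dz,cu,cv=v; c=np.array([cu,cv])
    A=proj(sc,tp(E1,d,dx,dy,dz))+c;B=proj(sc,tp(E2,d,dx,dy,dz))+c
    r=[ld(f(490,205),A),ld(f(630,400),A),ld(f(565,125),B),ld(f(720,345),B)]
    F=proj(sc,tp([[19,17,145],[-19,17,145],[19,-17,145]],d,dx,dy,dz))+c
    t=(B[1]-B[0]);t/=np.linalg.norm(t)
    r+=[.5*(t@(f(685,450)-F[0])),.5*(t@(f(748,392)-F[2]))]
    w=proj(wr,tp([[18,-17,145],[18,17,145]],d,dx,dy,dz)); u0=[(155+574)/3,(187+341)/3];u1=[(255+574)/3,(187+341)/3]
    r+=[.5*(w[0,1]-u0[1]),.5*(w[1,1]-u1[1]),.5*(w.mean(0)[0]-(u0[0]+u1[0])/2)]
    return np.r_[r,dx/3,dy/1.5,dz/3,cu/1,cv/1]
s=least_squares(fun,[-.08,0,0,0,0,0]);print(np.degrees(s.x[0]),s.x[1:].round(2),s.cost,s.fun.round(2))
J=np.linalg.inv(s.jac.T@s.jac);print('sd',np.degrees(J[0,0]**.5),np.sqrt(np.diag(J))[1:].round(2))
```

```text
-4.102539238987221 [-1.1   0.31 -1.22 -0.05 -0.28] 3.9901049483960147 [-1.06 -1.65  1.5   1.08 -0.3  -0.19  0.    0.01 -0.4  -0.37  0.21 -0.41
 -0.05 -0.28]
sd 1.303326458143014 [2.85 1.02 2.21 0.74 0.84]
```

```bash
cat > tgt.py <<'E'
from ov import *
dl=np.radians(-4.1);g=np.array([0,0,-19.]);Wt=g+rot(Y,dl)@(np.array([1.6-72,0,-22])-g);bt=rot(Y,dl)@[-1,0,0]
def goal(phi):
    _,Mt=target(np.radians(phi)); b=Mt@bt; return lab-100*b-Mt@Wt,Mt,b
x,M=pose();q=readout.read_state()['qpos'];print(q.round(3))
b=M@bt;w=x+M@Wt;t=(71-w[2])/b[2];sy=M[:,1]
print('now lean',np.degrees(np.arccos(-b[2])),'dist',t,'hit-label',(w+t*b-lab).round(1),'scan line yaw err',np.degrees(np.arctan2(-sy[0],sy[1])-pyaw).round(1),'tilt',sy[2].round(3))
xt,Mt,b=goal(25);print(np.degrees(np.arccos(-b[2])),xt,(M.T@(xt-x)/100).round(3),(R.from_matrix(M.T@Mt).as_rotvec()/np.pi).round(4))
E
python3 tgt.py; python3 refit.py
python3 - <<'E'
from tgt import *
p=np.load('p.npy')
r=ik(xt,Mt,p,q,reg=.3,m=.02);print(r.cost,r.x.round(3))
E
```

```text
[0.188 0.727 0.228 2.377 3.497 1.068 1.39 ]
now lean 32.78856507649069 dist 108.92330872913357 hit-label [-14.2   1.6   0. ] scan line yaw err 179.9 tilt 0.0
29.1 [ 661.62186056 -183.65200283  210.40203369] [-0.002  0.002  0.009] [ 0.0005  0.0205 -0.0001]
refit 6.11 [327.8 569.1 387.1 348.6  -7.1   3.2  -3.    0.    0.  -28.2   3.2  -2.4]
[0.188 0.727 0.228 2.377 3.497 1.068 1.39 ]
now lean 32.78856507649069 dist 108.92330872913357 hit-label [-14.2   1.6   0. ] scan line yaw err 179.9 tilt 0.0
29.1 [ 661.62186056 -183.65200283  210.40203369] [-0.002  0.002  0.009] [ 0.0005  0.0205 -0.0001]
0.001115471344859088 [0.204 0.777 0.219 2.406 3.476 1.208 1.422]
```

```bash
python3 -m jog '{"claw":[0,0,0,0,0,0,0,0],"xyz":[[0,0,0.005],[0,0,0.004],[0,0,0],[0,0,0],[0,0,0],[0,0,0],[0,0,0],[0,0,0]],"twist":[[0,0.007,0],[0,0.007,0],[0,0.0065,0],[0,0,0],[0,0,0],[0,0,0],[0,0,0],[0,0,0]]}'
python3 - <<'E'
from tgt import *
out=[]
x,M=pose()
for n,k in [('wrist',2),('scene',4)]:
    im=grab(n);c=cv2.cvtColor(im['color'],cv2.COLOR_RGB2BGR);c=cv2.resize(c,None,fx=k,fy=k,interpolation=cv2.INTER_CUBIC)
    bx=box(dl,-1.1,-1.2)[[0,1,2,3,8,9,10,11]]; P=x+np.r_[bx,[Wt]]@M.T; P=np.r_[P,[lab]]
    uv=proj(im,P)
    for q in uv: cv2.circle(c,tuple(int(round(v)) for v in k*(q+.5)-.5),3,(0,0,255),-1)
    m=(k*(uv[:8].mean(0))).astype(int); y0=max(0,min(m[1]-250,384*k-500));x0=max(0,min(m[0]-200,512*k-400)); out.append(c[y0:y0+500,x0:x0+400])
cv2.imwrite('pics/m6.png',np.hstack(out))
s=readout.read_state();print(s['force'],abs(s['qd']).max(),s['width'],s['clock'])
E
```

```text
clock: 13.0
eef_pos: [661.7, -184.2, 211.0]
tool_rot: [3.14, -1.135, -0.088]
force: [-0.3, -0.7, -1.4]
width: 45.3
gripper_force: 61.8
[0.203 0.78  0.22  2.404 3.473 1.21  1.422]
now lean 29.066077537508736 dist 100.5786981033884 hit-label [-0.1 -0.5  0. ] scan line yaw err 179.9 tilt 0.001
29.1 [ 661.62186056 -183.65200283  210.40203369] [-0.006 -0.006  0.001] [ 0.0007 -0.0002 -0.0001]
[-0.07557935 -0.18151456 -0.79638815] 0.003765698674798495 45.17565054934778 13.1
```

View pics/m6.png

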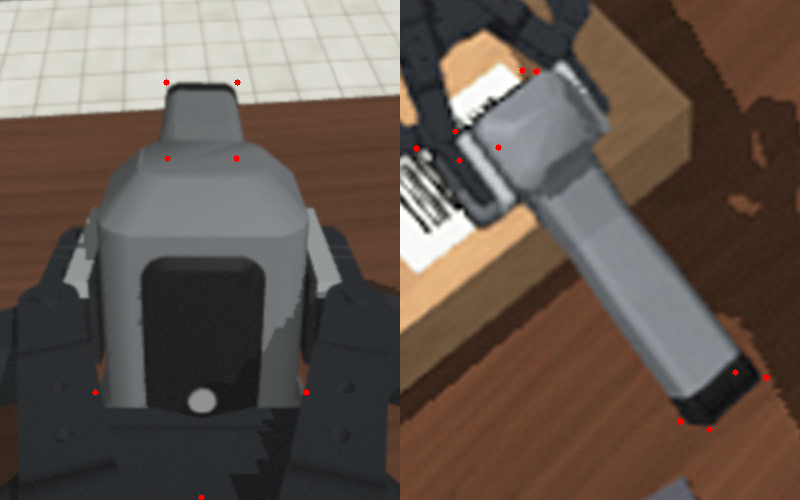

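```bash
python3 -c "
from cell import order; print(order.finish_job())"
```

```text
the job is handed in; nothing more can be done
None
```

I handed the job in with the scanner held still and touching nothing else. By my estimate its window is about 100 mm from the middle of the barcode along the beam, which leans about 29° off straight down, and its scan line lies along the barcode; no verdict came back.

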